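# Crack open a stuck pot lid under the hold-down rails

## Robot

A 7-joint arm with a two-finger parallel gripper is mounted at the origin on a cart in front of the work surface, level with it; the furniture and walls round the work are solid. World frame = base frame: x ahead of the robot, y to its left, z up, the work surface at z = 0. Lengths are in mm, angles in rad, forces in N, time in s.
With the tool pointing down it reaches from about 400 to 875 mm from the base axis. Payload 4.4 kg.
Tool frame: the origin (TCP) lies between the finger pads; the fingertips stand ctrl.tip_reach ahead of it and the grasp point (between the pads) lies 8 mm behind it (ctrl.tip_reach is the distance from the TCP to the fingertips, in mm); z points along the fingers, y is the direction in which the jaws open and shut (so a half turn about z gives the same grasp; the last joint's range is limited). The gripper opens to 85 mm and grips with 20 to 120 N. Pads are 22 mm wide; open, the fingers measure 114 mm over their backs; the gripper's body (76 mm by 85 mm) begins 54 mm behind the grasp point. The pads swing forward as they close: fully open they stand 13 mm farther back than shut.
Start: joints at [1.248, 0.628, 0.038, 1.517, -0.027, 0.996, -0.02], TCP at [165.118, -628.692, 242.313] pointing down, gripper open.
Joint ranges: [-3.06, 3.06], [-0.37, 2.12], [-1.25, 1.32], [0.18, 2.47], [-1.1, 4.24], [0.23, 1.98], [-2.94, 2.94]. Speed limits (rad/s): [2.57, 2.57, 3.14, 3.14, 3.14, 3.14, 3.14].

## Interface

Orientations are given as [roll, pitch, yaw] about the fixed x, y, z axes, in that order (R = Rz(yaw) Ry(pitch) Rx(roll)).
In Python, from cell import status, viewer, order, ctrl gives the robot as it stands.
- The arm moves only by the tool play_rows, never from a script. Its argument "series" is a list of rows, each a list of 5 numbers: the shift along the tool's x, y, z in cm, then the turn about the tool's z in degrees, then the closure, from 0 (fully open) to 1 (shut). In form: [[x, y, z, yaw, gripper], ...]. A call has 1 to 8 rows; each row is the pose to reach, as a shift and turn from the pose commanded when the call began, along the tool's axes at that moment; what a row does not reach only later rows make up. A row lasts 1/10 s, in which the tool goes at most 50 mm and 8.59 degrees, less where a joint would pass 70% of its speed; a pose out of reach is approached as far as the arm can. A call with a gripper value outside its range is refused whole. The fingers move at their own pace and stop on an object; the grip force is fixed at half the most. Time passes only in rows, so rows that repeat a pose let the fingers close. It gives the time, the measured TCP pose, the force and the opening at its end, in the units of the state.
- status.read_state(): the state, without advancing time (a new reading comes with each control period).
- viewer.get_image(name): name is "side" or "top"; returns a dict with "img" (420x560x3 uint8, red, green, blue), "vfov" (degrees; the focal length in pixels is half the picture's height over the tangent of half this angle, whatever the lens; pixels are square), "cx", "cy" (the principal point, pixels), "rvec" (rotation vector, rad) and "tvec" (3), from world to camera coordinates, as OpenCV has them. Camera axes: x right, y down, z forward; pixel columns grow to the right and rows downward; lengths in mm; the calibration is good to about 2 mm. A picture is of the moment at which its call begins. There is no depth.
- order.finish_job(): hands the job in, once; it reports no verdict.
The state is a dict: "clock": time; "qpos": joint angles; "qd": joint speeds; "tau": joint torques, N m; "eef_pos": TCP position; "tool_rot": TCP orientation; "force": force on the tool from outside, world axes, zero at the start; "torque": the same for the moment, N m; "width": finger opening in mm.
Only numpy, scipy, OpenCV 4.12 (cv2) and the standard library are available. Lean on these libraries where they do the work, as an engineer would, in place of code of your own. Each camera call takes 0.05 s, during which the arm holds its last target. There are 200 camera calls.

## Task

Air the sealed grey pot: slide it along the grey board, without lifting it off, from its white ring to the red ring in the middle, where the rails hold its foot down. Then pull the green lid up by its knob until the seal lets go, without tearing it far off, and finish holding the knob in the gripper with the lid about 15 mm above the pot's rim, over the pot and clear of the seal. Keep the lid shut until the pot is on the red ring, and leave the roll of tape on the other white ring where it is.

Things in the scene. Friction and masses are not known exactly. Their poses are not given: they have to be found in the camera images.
- board: Grey sliding board, 130 (its x) x 340 (its y) x 8 mm, screwed to the bench; origin at the centre of its underside, its y runs along the row of three painted rings. Two aluminium rails parallel to its y, 84 mm long and 14 mm high, flank the middle ring. The head of a green lamp hangs 180 mm above the bench beyond its left end (x 0.56 to 0.66, y 0.36 to 0.58 m).
- station (a point): Centre of the red ring between the rails, on the board's top face. The rails' inner faces are at x = +-48.5 mm; their lips reach inward to x = +-38 mm, undersides 9.2 mm above the board, so the pot's foot slides in below them from either end of the board and there can rise only 3 mm. Short mouths at both ends flare outward, up to 61 mm from here along y.
- ring_a (a point): centre of the white ring 115 mm from the red one towards +y of the board, on its top face
- ring_b (a point): centre of the white ring 115 mm from the red one towards -y of the board, on its top face
- pot: Dark grey round pot, 79 mm wide at the rim, 65 mm at the bottom, 50 mm high, fixed in a round steel foot 90 mm wide and 6 mm thick; 0.5 kg. It starts on either white ring, a roll of tape on the other. Origin on its axis at the bottom of the pot = top of the foot, 6 mm above the foot's underside; z up.
- pot_under (a point): centre of the underside of the pot's foot
- rim (a point): centre of the pot's mouth at rim height, 50 mm above the pot's origin
- lid: Loose round green lid, 86 mm wide, 5 mm thick, 60 g, with a plug 13 mm deep below and a wooden knob 20 mm wide, 24 mm tall on top. Origin at the centre of its underside, at rim height when shut. A snap seal holds it: the pull grows to 10-12 N at 2-3 mm of opening, more than the pot's weight, then drops to nothing by 5 mm. Let go, the open lid rests on the seal 7 mm up.
- knob (a point): middle of the lid's knob, on its axis, 17 mm above the lid's origin (12 mm above the lid's top face)
- tape: Roll of yellow masking tape, 96 mm wide, 25 mm high, lying loose on the other white ring; origin at the centre of its underside. Not to be moved.
Mind the look-alikes: they are no part of the job. What is shaped like the lid but blue is not meant.

How it is judged (in metres and radians):
On the way, in this order (a step that is already met when the one before it is completed fails the run):
1. the pot stands on the red ring between the rails, its lid still shut (horizontal distance between pot_under and station below 0.012 m and z of lid in the frame of rim below 0.0035 m), for 0.2 s.
2. the seal is broken: the lid is up by more than 6 mm over the pot (z of lid in the frame of rim above 0.006 m and horizontal distance between pot_under and station below 0.014 m), for 0.1 s.
At the end, for the whole second after the job is handed in: Gripper holds the lid (over 2 N), which hangs still, level within 0.2 rad, 9.5 to 22 mm above the rim, within 12 mm of the pot's axis, not touching the pot. The pot is at rest, upright, down on the board within 3 mm, within 14 mm of the red ring's centre. Tape within 15 mm of its start (horizontal distance between pot_under and station below 0.014 m and z of pot_under in the frame of station below 0.003 m and angle between pot's own z axis and vertical below 0.06 rad and z of lid in the frame of rim between 0.0095 and 0.022 m and horizontal distance between lid and rim below 0.012 m and angle between lid's own z axis and vertical below 0.2 rad and linear speed of each of lid, pot below 0.01 m/s and contact force between the fingers and lid above 2 N and contact force between lid and pot below 0.3 N and distance of tape from where it was at the start of the episode below 0.015 m); the arm keeps its last pose, push and grip.
It fails at once if the pot lifted more than 8 mm off the board (z of pot_under in the frame of station above 0.008 m).
It fails at once if the pot tipped (angle between pot's own z axis and vertical above 0.2 rad).
It fails at once if the lid opened away from the red ring (z of lid in the frame of rim above 0.005 m and horizontal distance between pot_under and station above 0.02 m).
It fails at once if the lid torn off, more than 40 mm above the rim (z of lid in the frame of rim above 0.04 m).
It fails at once if the tape knocked away, more than 15 mm (distance of tape from where it was at the start of the episode above 0.015 m).
It also fails if it takes over 45 s, if anything falls off the work surface, if the arm or the gripper's body presses on something with over 40 N, if the wrist force passes 120 N, or if a joint passes its speed limit or range.

## Working session

There is one attempt and no reset: what is moved stays moved. The work goes in short steps, Python scripts to look and compute and a tool call to move; the robot and the scene stay as the last step left them, time stands still between calls to the robot, and variables do not carry over. Pictures are saved under pics/ and viewed, about 8 in all and at most 12, crops included, and the job is handed in when it is done.

Besides the shell and the picture viewer there is one more tool, called after ">>>" as name(argument=value, ...), one argument or row to a line, values as JSON. play_rows: Moves the arm, as the interface text tells. Its arguments: {"type":"object","properties":{"series":{"type":"array","items":{"type":"array","items":{"type":"number"}}}},"required":["series"]}

```bash
mkdir -p pics; cat > h.py <<'E'
import numpy as np,cv2
from cell import status,viewer,order,ctrl
def snap(n,f):
    d=viewer.get_image(n); cv2.imwrite('pics/'+f,d['img'][:,:,::-1]); return d
def K(d):
    h,w=d['img'].shape[:2]; f=h/2/np.tan(np.radians(d['vfov'])/2)
    return np.array([[f,0,d['cx']],[0,f,d['cy']],[0,0,1]])
def ray(d,u,v,z):
    R=cv2.Rodrigues(np.array(d['rvec'],float))[0]; t=np.array(d['tvec'],float).ravel()
    c=-R.T@t; r=R.T@np.linalg.inv(K(d))@[u,v,1]
    return c+r*(z-c[2])/r[2]
def proj(d,P):
    return cv2.projectPoints(np.array(P,float).reshape(-1,3),np.array(d['rvec'],float),np.array(d['tvec'],float),K(d),None)[0].reshape(-1,2)
E
python3 - <<'E'
from h import *
import pickle
for n in('top','side'):
    d=snap(n,n+'0.png'); pickle.dump(d,open(n+'0.pkl','wb')); print(n,d['vfov'],d['cx'],d['cy'],d['rvec'],d['tvec'],d.keys())
print(status.read_state(),ctrl.tip_reach)
E
```

```text
top 46.737956079238714 269.87728101770756 203.62775779224424 [ 2.21550758 -2.14957292  0.09540895] [246.61623954 527.29209921 886.01961511] dict_keys(['img', 'vfov', 'cx', 'cy', 'rvec', 'tvec'])
side 48.01183062220851 284.0844218015782 212.54570130027383 [ 0.21086689 -2.56969855  1.62102803] [ 558.55975916   -8.65934337 1048.06560885] dict_keys(['img', 'vfov', 'cx', 'cy', 'rvec', 'tvec'])
{'clock': 0.1, 'qpos': array([ 1.24822731,  0.62926564,  0.03840188,  1.51828107, -0.0270011 ,
        0.99631169, -0.01997152]), 'qd': array([ 0.00042246, -0.00105267, -0.00105512, -0.00343394,  0.00015145,
        0.00061615, -0.0017611 ]), 'tau': array([ 3.05678666e-03, -5.64530432e+01,  1.23096909e+00, -1.93971795e+01,
        1.14339305e-02,  5.44371127e-03,  3.67380153e-06]), 'eef_pos': array([ 164.98476574, -628.13981492,  241.46829333]), 'tool_rot': array([-3.13984326e+00, -7.39516687e-06,  2.56831273e-01]), 'force': array([-0.43524861,  0.30402026, -1.2425776 ]), 'torque': array([-0.08065939, -0.0001859 ,  0.00292198]), 'width': 85.52949763007092} 11.0
```

View pics/top0.png

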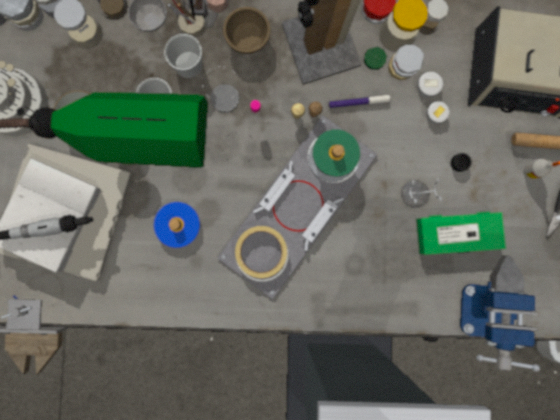

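View pics/side0.png

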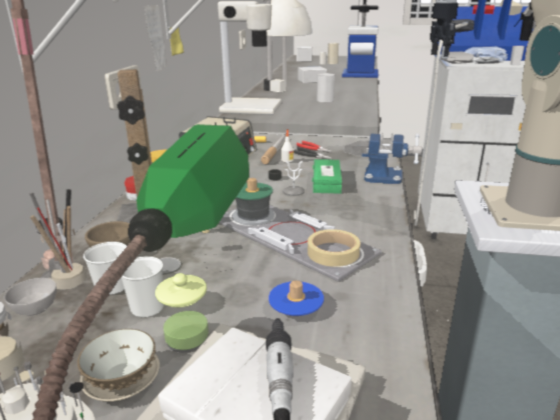

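The top view shows the lid and knob at about (336,153), the red ring at (299,206), the tape at (262,252), and the blue decoy at (177,225). The side view shows the same layout, with the lamp left of the board.

```bash
python3 - <<'E'
from h import *
import pickle
d=pickle.load(open('top0.pkl','rb')); s=pickle.load(open('side0.pkl','rb'))
im=d['img'].astype(int); r,g,b=im[...,0],im[...,1],im[...,2]
def cent(m,box):
    x0,y0,x1,y1=box; k=np.zeros(m.shape,np.uint8); k[y0:y1,x0:x1]=m[y0:y1,x0:x1]
    c=max(cv2.findContours(k,cv2.RETR_EXTERNAL,cv2.CHAIN_APPROX_NONE)[0],key=cv2.contourArea)
    return cv2.fitEllipse(cv2.convexHull(c)),cv2.contourArea(c)
lid=cent((g>r+25)&(g>b+5),(305,120,370,190)); print('lid',lid,ray(d,*lid[0][0],69))
red=cent((r>g+40)&(r>b+40),(260,170,335,240)); print('red',red,ray(d,*red[0][0],8))
tp=cent((r>b+40)&(g>b+25),(225,215,300,290)); print('tape',tp,ray(d,*tp[0][0],33))
kn=cent((r>g+25)&(r>b+40),(320,140,352,168)); print('knob',kn,ray(d,*kn[0][0],93))
si=s['img'].astype(int); R,G,B=si[...,0],si[...,1],si[...,2]
kn2=cent((R>G+20)&(R>B+30),(240,172,268,195)); print('sideknob',kn2)
p=ray(d,*kn[0][0],93); print(proj(s,[p[0],p[1],81]))
sr=ray(d,*red[0][0],8); print(proj(s,[sr]))
a=cv2.resize(d['img'][110:310,210:390],None,fx=3.5,fy=3,interpolation=cv2.INTER_CUBIC)
a=cv2.resize(d['img'][90:305,205:395],None,fx=2.75,fy=2.75,interpolation=cv2.INTER_CUBIC)
cv2.imwrite('pics/crop.png',a[:,:,::-1])
E
```

```text
lid (((335.8929138183594, 152.40606689453125), (46.93645095825195, 47.25874710083008), 159.0699920654297), 1690.0) [610.78889991 147.79821628  69.        ]
red (((290.1595153808594, 216.1815185546875), (25.181137084960938, 39.22589874267578), 125.32022857666016), 64.5) [498.02586207 223.3867873    8.        ]
tape (((260.6954040527344, 251.64122009277344), (51.7020149230957, 52.0917854309082), 166.86068725585938), 2060.5) [430.21792225 276.60744829  33.        ]
knob (((336.1667785644531, 151.80279541015625), (12.687637329101562, 13.8423433303833), 74.04244995117188), 123.5) [607.23329579 150.68406638  93.        ]
sideknob (((252.05589294433594, 185.03628540039062), (12.34960651397705, 14.470829010009766), 5.415749549865723), 88.5)
[[252.13826444 184.66993815]]
[[299.46168171 236.27948984]]
```

View pics/crop.png

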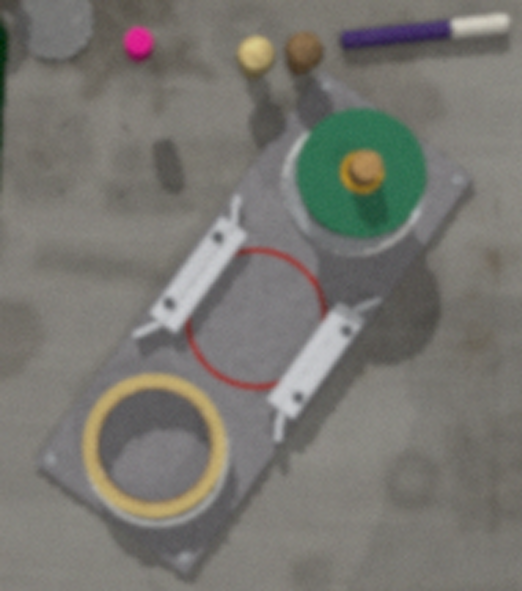

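The crop shows the pot at the upper right (lid at (362,173) in the crop), the red circle centred near (257,318), rails parallel to the row, and the tape seated on the lower-left ring. I'll check the scale against the board corners.

```bash
python3 - <<'E'
from h import *
import pickle
d=pickle.load(open('top0.pkl','rb'))
def w(u,v,z=8): return ray(d,205+u/2.75,90+v/2.75,z)[:2]
c=[w(*p) for p in((325,78),(472,182),(188,579),(40,458))]
print(np.round(c,1),[np.linalg.norm(c[i]-c[i-1]) for i in range(4)],np.mean(c,0))
print('red',w(257,318))
# refine red circle
im=d['img'].astype(int); m=(im[...,0]>im[...,1]+25)&(im[...,0]>im[...,2]+20)
v,u=np.nonzero(m[170:240,260:335]); P=np.array([ray(d,a+260,b+170,8)[:2] for a,b in zip(u,v)])
A=np.c_[2*P,np.ones(len(P))]
for _ in range(3):
    x=np.linalg.lstsq(A,(P**2).sum(1),rcond=None)[0]; r=np.sqrt(x[2]+x[:2]@x[:2]); e=np.abs(np.hypot(*(P-x[:2]).T)-r); k=e<4; P,A=P[k],A[k]
print('circ',x[:2],r,len(P))
E
```

```text
[[687.9 165. ]
 [617.7  61.3]
 [339.9 250.5]
 [418.3 353.6]] [np.float64(329.0390730598373), np.float64(125.20014583940242), np.float64(336.03607450533707), np.float64(129.5732167858352)] [515.97616995 207.6029801 ]
red [518.46288472 208.22986121]
circ [519.04221244 209.5821945 ] 47.14719482426721 285
```

```bash
cat >> h.py <<'E'
K1=0.
def und(d,u,v,k):
    k_=K(d); return cv2.undistortPoints(np.array([[[u,v]]],float),k_,np.array([k,0,0,0.]),P=k_)[0,0]
E
python3 - <<'E'
from h import *
import pickle
from scipy.optimize import least_squares
d=pickle.load(open('top0.pkl','rb'))
px=[(205+u/2.75,90+v/2.75) for u,v in((325,78),(472,182),(188,579),(40,458),(257,318))]
B=np.array([[65,-170],[-65,-170],[-65,170],[65,170],[0,0]])
# board y axis toward tape(-.817,.577): x axis = y rotated -90
def f(p,full=0):
    x,y,a,k=p; Y=np.array([np.cos(a),np.sin(a)]);X=np.array([Y[1],-Y[0]])
    W=B[:,:1]*X+B[:,1:]*Y+[x,y]
    o=np.array([ray(d,*und(d,*q,k),8)[:2] for q in px])
    return (o-W).ravel()
s=least_squares(f,[518,209,np.arctan2(.577,-.817),0]); print(s.x,np.round(s.fun.reshape(-1,2),1))
k=s.x[3]
for n,q,z in(('lid',(335.9,152.4),69),('knob',(336.2,151.8),93),('tape',(260.7,251.6),33)):
    print(n,ray(d,*und(d,*q,k),z)[:2])
Y=np.array([np.cos(s.x[2]),np.sin(s.x[2])]); print('ringpot',s.x[:2]-115*Y,'ringtape',s.x[:2]+115*Y, np.degrees(s.x[2]))
E
```

```text
[ 5.16812207e+02  2.06395286e+02  2.53409121e+00 -4.23233891e-01] [[-2.3  0.4]
 [ 1.  -0. ]
 [-3.3  0.2]
 [ 3.  -2.3]
 [ 1.6  1.8]]
lid [612.05005666 146.27684521]
knob [608.48749739 149.13096214]
tape [429.91377046 276.66202967]
ringpot [611.23603907 140.75124643] ringtape [422.38837544 272.0393264 ] 145.19273111638475
```

```bash
cat >> h.py <<'E'
def go(x,y,z,yawdeg=None,cmd=None):
    """shift in tool axes (cm) and turn (deg) from the commanded/measured pose to world target"""
    s=status.read_state(); p=np.array(s['eef_pos'] if cmd is None else cmd); yw=s['tool_rot'][2]
    D=(np.array([x,y,z])-p)/10; c,n=np.cos(yw),np.sin(yw)
    t=0 if yawdeg is None else (np.degrees(yw)-yawdeg+90)%180-90
    print('pose',np.round(s['eef_pos'],1),'yaw',round(np.degrees(yw),2),'F',np.round(s['force'],1),'w',round(s['width'],1),'t',s['clock'])
    print('shift',np.round([c*D[0]+n*D[1],n*D[0]-c*D[1],-D[2],t],2))
E
```

>>> play_rows(
  series=[
    [4,-3.5,0,0,0.76],
    [8,-7,0,0,0.76],
    [12.5,-10.5,0,0,0.76],
    [17,-14.5,0,0,0.76],
    [21,-18,0,0,0.76],
    [25,-21.5,0,0,0.76],
    [29.5,-25,0,0,0.76],
    [34,-29,0,0,0.76],
  ],
)

```text
clock: 0.9
eef_pos: [394.5, -298.7, 242.2]
tool_rot: [-3.142, -0.0, 0.257]
force: [0.0, -0.2, -0.2]
width: 20.0
```

>>> play_rows(
  series=[
    [4,-3.5,0,0,0.76],
    [8,-7,0,0,0.76],
    [12.5,-10.5,0,0,0.76],
    [17,-14.5,0,0,0.76],
    [21,-18,0,0,0.76],
    [25,-21.5,0,0,0.76],
    [29.5,-25,0,0,0.76],
    [33.7,-28.9,0,0,0.76],
  ],
)

```text
clock: 1.7
eef_pos: [622.4, 29.7, 242.0]
tool_rot: [3.141, 0.001, 0.257]
force: [0.4, -1.2, 0.4]
width: 20.6
```

```bash
python3 -c "
from h import *
go(673,103,130,-34.8)"
```

```text
pose [622.4  29.7 242. ] yaw 14.7 F [ 0.4 -1.2  0.4] w 20.6 t 1.7
shift [ 6.76 -5.8  11.2  49.5 ]
```

>>> play_rows(
  series=[
    [0,0,0,8.5,0.76],
    [0,0,0,17,0.76],
    [0,0,0,25.5,0.76],
    [0,0,0,34,0.76],
    [0,0,0,42,0.76],
    [0,0,0,49.5,0.76],
    [0,0,0,49.5,0.76],
    [0,0,0,49.5,0.76],
  ],
)

```text
clock: 2.5
eef_pos: [621.4, 28.2, 242.0]
tool_rot: [3.141, 0.0, -0.604]
force: [1.0, 0.4, 0.2]
width: 20.5
```

```bash
python3 -c "
from h import *
go(673,103,130,-34.8)"
```

```text
pose [621.4  28.2 242. ] yaw -34.6 F [1.  0.4 0.2] w 20.5 t 2.5
shift [ 0.   -9.09 11.2   0.2 ]
```

>>> play_rows(
  series=[
    [0,-4,0,0,0.76],
    [0,-7,1.5,0,0.76],
    [0,-9,4,0,0.76],
    [0,-9.1,8,0,0.76],
    [0,-9.1,12,0,0.76],
    [0,-9.1,12,0,0.76],
    [0,-9.1,12,0,0.76],
  ],
)

```text
clock: 3.2
eef_pos: [673.5, 102.5, 122.4]
tool_rot: [3.141, 0.001, -0.606]
force: [0.1, -0.1, 1.2]
width: 20.4
```

```bash
python3 - <<'E'
from h import *
import pickle
go(673,103,21.5,-34.8)
d=snap('top','top1.png'); pickle.dump(d,open('top1.pkl','wb'))
e=snap('side','side1.png')
a=cv2.resize(d['img'][80:280,220:420],None,fx=2,fy=2); b=cv2.resize(e['img'][130:280,180:380],None,fx=2,fy=2)
c=np.zeros((400,800,3),np.uint8); c[:,:400]=a; c[:300,400:]=b
cv2.imwrite('pics/c1.png',c[:,:,::-1])
E
```

```text
pose [673.5 102.5 122.4] yaw -34.74 F [ 0.1 -0.1  1.2] w 20.4 t 3.2
shift [-0.07 -0.02 10.09  0.06]
```

View pics/c1.png

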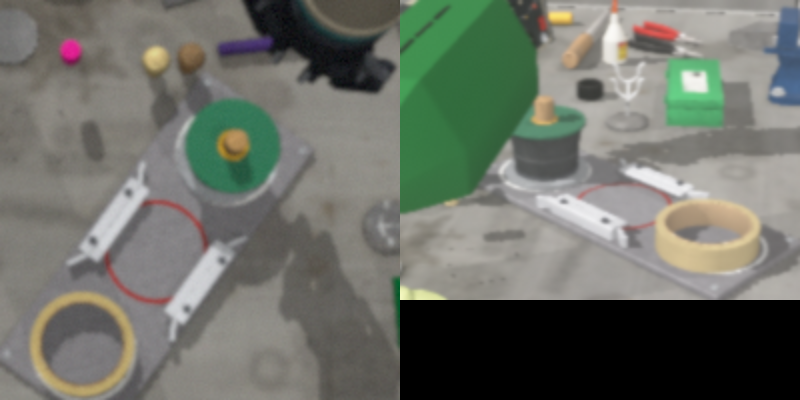

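The top crop shows the arm over the board's far right end, with the fingers hidden beneath it. The side view has the tool behind the lamp. I'll check that the projected TCP agrees.

```bash
python3 - <<'E'
from h import *
import pickle
d=pickle.load(open('top1.pkl','rb'))
P=proj(d,[[673.5,102.5,111],[673.5,102.5,190],[673.5,102.5,260],[673.5,102.5,330]]);print(P,(P-[220,80])*2)
R=cv2.Rodrigues(np.array(d['rvec']))[0];print(-R.T@np.array(d['tvec']))
E
```

```text
[[366.6016797  112.36305133]
 [377.11656024  98.64610772]
 [388.46487544  83.84192623]
 [402.40324833  65.65894503]] [[293.20335941  64.72610266]
 [314.23312047  37.29221543]
 [336.92975088   7.68385246]
 [364.80649666 -28.68210995]]
[445.90708933 266.81323973 924.04807702]
```

>>> play_rows(
  series=[
    [0,0,4,0,0.76],
    [0,0,7.5,0,0.76],
    [0,0,9.5,0,0.76],
    [0,0,10.1,0,0.76],
    [0,0,10.1,0,0.76],
    [0,0,10.1,0,0.76],
  ],
)

```text
clock: 3.9
eef_pos: [675.4, 102.9, 23.8]
tool_rot: [-3.139, -0.003, -0.607]
force: [0.6, 0.4, 0.1]
width: 20.4
```

>>> play_rows(
  series=[
    [-0.4,0,0,0,0.76],
    [-0.8,0,0,0,0.76],
    [-1.2,0,0,0,0.76],
    [-1.6,0,0,0,0.76],
    [-2,0,0,0,0.76],
    [-2.4,0,0,0,0.76],
    [-2.8,0,0,0,0.76],
    [-3.2,0,0,0,0.76],
  ],
)

```text
clock: 4.7
eef_pos: [647.9, 120.5, 21.5]
tool_rot: [-3.141, -0.002, -0.608]
force: [3.1, -2.0, -1.0]
width: 20.5
```

```bash
python3 - <<'E'
from h import *
import pickle
go(517.5+.821*55,208-.571*55,21.5,-34.8)
d=snap('top','top2.png')
cv2.imwrite('pics/c2.png',cv2.resize(d['img'][80:280,220:420],None,fx=2.5,fy=2.5)[:,:,::-1])
E
```

```text
pose [647.9 120.5  21.5] yaw -34.82 F [ 3.1 -2.  -1. ] w 20.5 t 4.7
shift [-10.2    0.26   0.    -0.02]
```

View pics/c2.png

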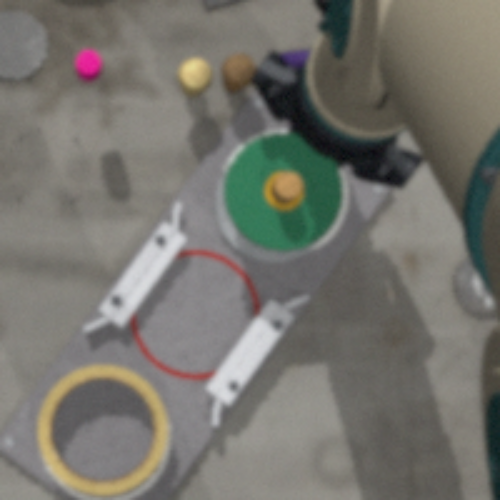

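The tool is touching the foot (about 3.7 N), with the gripper body clear of the knob at crop (290,187). I'll continue the push.

>>> play_rows(
  series=[
    [-0.5,0,0,0,0.76],
    [-1,0.1,0,0,0.76],
    [-1.5,0.1,0,0,0.76],
    [-2,0.1,0,0,0.76],
    [-2.5,0.1,0,0,0.76],
    [-3,0.2,0,0,0.76],
    [-3.5,0.2,0,0,0.76],
    [-4,0.2,0,0,0.76],
  ],
)

```text
clock: 5.55
eef_pos: [612.9, 142.5, 21.4]
tool_rot: [-3.142, -0.0, -0.607]
force: [3.3, -3.1, 0.2]
width: 20.4
```

>>> play_rows(
  series=[
    [-0.5,0,0,0,0.76],
    [-1,0,0,0,0.76],
    [-1.5,0,0,0,0.76],
    [-2,0,0,0,0.76],
    [-2.5,0,0,0,0.76],
    [-3,0,0,0,0.76],
    [-3.5,0,0,0,0.76],
    [-4,0,0,0,0.76],
  ],
)

```text
clock: 6.35
eef_pos: [580.1, 165.3, 21.4]
tool_rot: [-3.142, -0.0, -0.607]
force: [2.5, -1.9, -0.6]
width: 20.4
```

```bash
cat >> h.py <<'E'
def lidpos(d,z=69):
    im=d['img'].astype(int); r,g,b=im[...,0],im[...,1],im[...,2]
    m=((g>r+25)&(g>b+5)).astype(np.uint8); m[:, :215]=0; m[:,400:]=0
    c=max(cv2.findContours(m,cv2.RETR_EXTERNAL,cv2.CHAIN_APPROX_NONE)[0],key=cv2.contourArea)
    e=cv2.minEnclosingCircle(c); return e,cv2.contourArea(c),ray(d,*e[0],z)[:2]
E
python3 - <<'E'
from h import *
go(517.5+.821*55,208-.571*55,21.5,-34.8)
d=snap('top','top3.png'); print(lidpos(d))
cv2.imwrite('pics/c3.png',cv2.resize(d['img'][100:280,220:400],None,fx=3,fy=3)[:,:,::-1])
E
```

```text
pose [580.1 165.3  21.4] yaw -34.79 F [ 2.5 -1.9 -0.6] w 20.4 t 6.35
shift [-2.08  0.07 -0.01  0.01]
(((306.69647216796875, 193.2284698486328), 23.882965087890625), 1589.0, array([536.08733567, 198.10234709]))
```

View pics/c3.png

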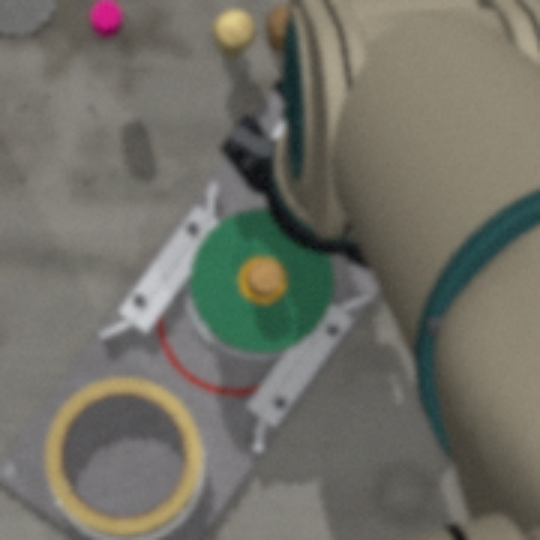

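The pot is entering the rails cleanly, with the lid at crop (262,282), about 21 mm short of the red ring.

>>> play_rows(
  series=[
    [-0.5,0,0,0,0.76],
    [-1,0,0,0,0.76],
    [-1.4,0,0,0,0.76],
    [-1.8,0,0,0,0.76],
    [-2.1,0,0,0,0.76],
    [-2.1,0,0,0,0.76],
    [-2.1,0,0,0,0.76],
  ],
)

```text
clock: 7.1
eef_pos: [562.4, 177.5, 21.2]
tool_rot: [3.141, 0.001, -0.607]
force: [1.1, -0.4, 0.1]
width: 20.7
```

>>> play_rows(
  series=[
    [1.5,0,0,0,0.76],
    [3.5,0,0,0,0.76],
    [4.5,0,-4,0,0.6],
    [4.5,0,-8,0,0.4],
    [4.5,0,-12,0,0.3],
    [4.5,0,-12,0,0.3],
    [4.5,0,-12,0,0.3],
  ],
)

```text
clock: 7.8
eef_pos: [600.7, 151.1, 142.2]
tool_rot: [-3.14, -0.001, -0.608]
force: [-0.1, 0.4, 0.1]
width: 59.9
```

```bash
python3 - <<'E'
from h import *
import pickle
d=snap('top','top4.png'); e=snap('side','side4.png'); pickle.dump((d,e),open('p4.pkl','wb')); L=lidpos(d); print(L)
go(*L[2],150,-34.8)
a=cv2.resize(d['img'][130:280,220:370],None,fx=2.66,fy=2.66); b=cv2.resize(e['img'][140:290,220:370],None,fx=2.66,fy=2.66)
cv2.imwrite('pics/c4.png',np.hstack([a,b])[:,:,::-1])
E
```

```text
(((299.5559387207031, 202.93516540527344), 24.071359634399414), 1740.0, array([518.47424949, 210.3059666 ]))
pose [599.2 151.  140.2] yaw -34.8 F [0.1 1.  0.3] w 59.8 t 7.9
shift [-10.02  -0.26  -0.98   0.  ]
```

View pics/c4.png

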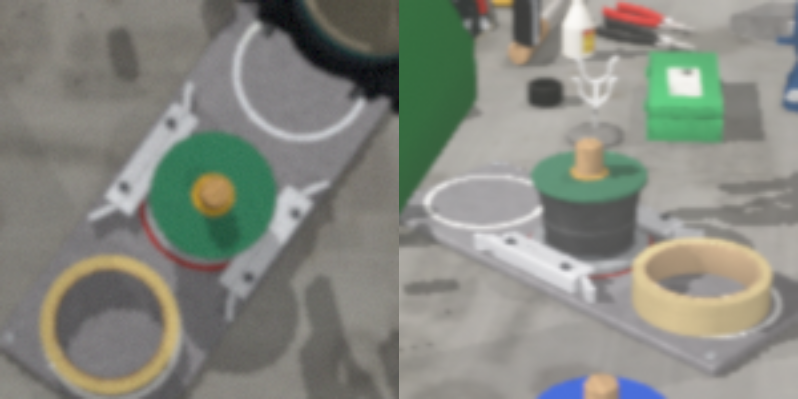

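The pot sits on the red ring between the rails with its lid shut (lid at (518,210) against a ring estimate of (518,209)). The tape has not moved. I'll move over the knob.

>>> play_rows(
  series=[
    [-4,-0.1,0,0,0.4],
    [-7,-0.2,0,0,0.45],
    [-9,-0.2,0,0,0.5],
    [-10,-0.2,0,0,0.5],
    [-10,-0.2,0,0,0.5],
    [-10,-0.2,0,0,0.5],
  ],
)

```text
clock: 8.5
eef_pos: [520.0, 209.2, 140.9]
tool_rot: [3.141, -0.001, -0.608]
force: [0.1, -0.2, -0.1]
width: 42.3
```

```bash
python3 - <<'E'
from h import *
import pickle
d,e=pickle.load(open('p4.pkl','rb'))
def knob(d,box):
    x0,y0,x1,y1=box; im=d['img'][y0:y1,x0:x1].astype(int); m=(im[...,0]>im[...,1]+20)&(im[...,0]>im[...,2]+35)
    v,u=np.nonzero(m); return np.array([(u.min()+u.max())/2+x0,(v.min()+v.max())/2+y0])
t=knob(d,(288,190,312,212)); s=knob(e,(282,188,302,208)); print(t,s)
def M(d): return K(d)@np.c_[cv2.Rodrigues(np.array(d['rvec']))[0],np.array(d['tvec'])]
X=cv2.triangulatePoints(M(d),M(e),t,s); print((X[:3]/X[3]).ravel(), ray(d,*t,81), 'reach',ctrl.tip_reach)
go(517.5,209,82,-34.8)
E
```

```text
[299.5 202.5] [291. 199.]
[517.44141782 211.1383559   81.15612396] [518.21307369 211.21540315  81.        ] reach 11.0
pose [520.  209.2 140.9] yaw -34.83 F [ 0.1 -0.2 -0.1] w 42.3 t 8.5
shift [-0.19  0.16  5.89 -0.03]
```

>>> play_rows(
  series=[
    [-0.2,0,2,0,0.5],
    [-0.2,0,4,0,0.5],
    [-0.2,0,5.2,0,0.5],
    [-0.2,0,5.7,0,0.5],
    [-0.2,0,5.7,0,0.5],
    [-0.2,0,5.7,0,0.5],
  ],
)

```text
clock: 9.1
eef_pos: [518.2, 211.1, 84.8]
tool_rot: [-3.141, -0.001, -0.608]
force: [0.5, -0.0, -0.4]
width: 42.7
```

```bash
python3 - <<'E'
from h import *
go(517.5,210,82,-34.8)
e=snap('side','side5.png'); d=snap('top','top5.png')
a=cv2.resize(d['img'][130:280,220:370],None,fx=2.66,fy=2.66); b=cv2.resize(e['img'][140:290,220:370],None,fx=2.66,fy=2.66)
cv2.imwrite('pics/c5.png',np.hstack([a,b])[:,:,::-1])
E
```

```text
pose [518.2 211.1  84.8] yaw -34.82 F [ 0.5 -0.  -0.4] w 42.7 t 9.1
shift [ 0.    0.13  0.28 -0.02]
```

View pics/c5.png

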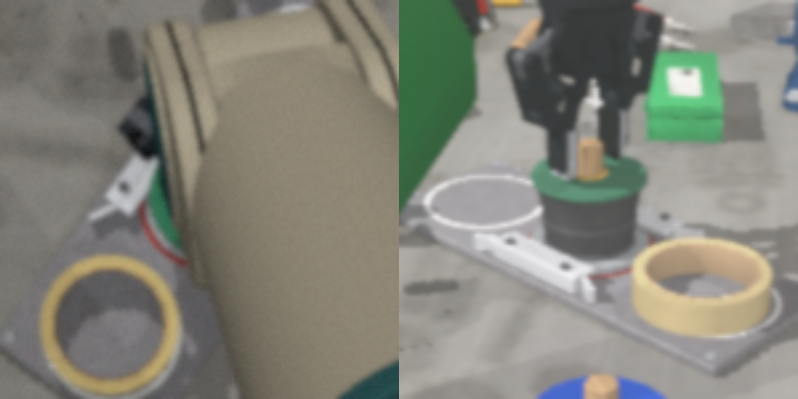

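The knob sits between the jaws in the side view (crop (592,155)), off-centre toward the right finger. The pot and tape have not moved. I'll lower slightly and close.

>>> play_rows(
  series=[
    [0,0.1,0.15,0,0.5],
    [0,0.1,0.15,0,0.6],
    [0,0.1,0.15,0,0.7],
    [0,0.1,0.15,0,0.8],
    [0,0.1,0.15,0,1],
    [0,0.1,0.15,0,1],
    [0,0.1,0.15,0,1],
    [0,0.1,0.15,0,1],
  ],
)

```text
clock: 10.0
eef_pos: [517.1, 210.7, 83.0]
tool_rot: [-3.141, -0.0, -0.607]
force: [-0.0, 1.9, 3.5]
width: 18.0
```

```bash
python3 -c "
from h import *
go(517.5,210,98,-34.8)"
```

```text
pose [517.1 210.7  83. ] yaw -34.78 F [-0.   1.9  3.5] w 18.0 t 10.0
shift [ 0.07  0.04 -1.5   0.02]
```

>>> play_rows(
  series=[
    [0,0,-0.1,0,1],
    [0,0,-0.2,0,1],
    [0,0,-0.3,0,1],
    [0,0,-0.4,0,1],
    [0,0,-0.5,0,1],
    [0,0,-0.6,0,1],
    [0,0,-0.7,0,1],
    [0,0,-0.8,0,1],
  ],
)

```text
clock: 10.8
eef_pos: [516.5, 210.2, 90.5]
tool_rot: [3.141, 0.0, -0.607]
force: [-0.2, -0.2, -6.9]
width: 18.0
```

>>> play_rows(
  series=[
    [0,0,-0.1,0,1],
    [0,0,-0.2,0,1],
    [0,0,-0.3,0,1],
    [0,0,-0.4,0,1],
    [0,0,-0.5,0,1],
    [0,0,-0.6,0,1],
    [0,0,-0.7,0,1],
    [0,0,-0.7,0,1],
  ],
)

```text
clock: 11.6
eef_pos: [517.0, 210.4, 98.0]
tool_rot: [-3.141, -0.0, -0.607]
force: [-0.3, 0.8, -0.3]
width: 17.9
```

```bash
python3 - <<'E'
from h import *
go(517.5,210,98,-34.8)
e=snap('side','side6.png'); b=cv2.resize(e['img'][140:290,220:370],None,fx=4,fy=4)
cv2.imwrite('pics/c6.png',b[:,:,::-1])
E
```

```text
pose [517.  210.4  98. ] yaw -34.79 F [-0.3  0.8 -0.3] w 17.9 t 11.6
shift [ 0.07  0.01 -0.    0.01]
```

View pics/c6.png

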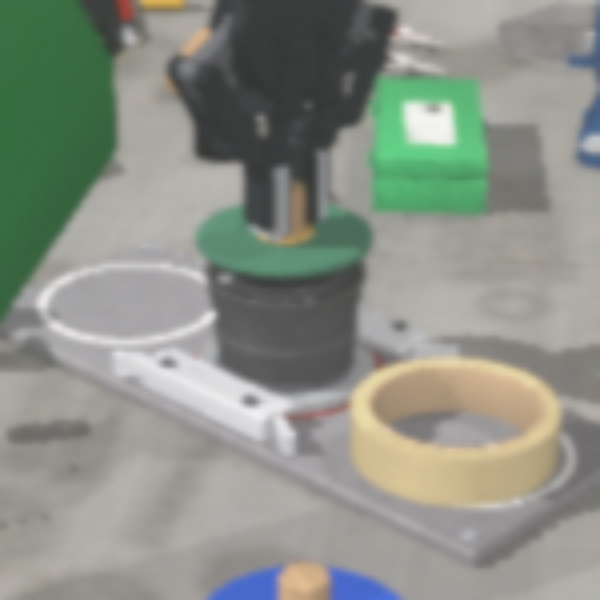

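The side view shows the lid raised and level above the pot, gripped by the knob, with the pot down between the rails and the tape in place. Next I'll measure the lift in pixels.

```bash
python3 - <<'E'
from h import *
a=cv2.imread('pics/side4.png'); b=cv2.imread('pics/side6.png'); e=viewer.get_image('side')
def m(i):
    i=i.astype(int); k=((i[...,1]>i[...,2]+25)&(i[...,1]>i[...,0]+5)); k[:, :266]=0; k[:,316:]=0;k[:190]=0;k[215:]=0
    v,u=np.nonzero(k); lo=[v[u==c].max() for c in range(275,310)]
    return u.min(),u.max(),np.mean(lo),np.mean(lo[:12]),np.mean(lo[-12:])
print(m(a),m(b),m(e['img'][:,:,::-1]))
p=proj(e,[[517,209,z] for z in(64,74,79,84)]);print(p)
for n,i in(('pot4',a),('pot6',b)):   # pot body shift check via template
    r=cv2.matchTemplate(b[215:250,262:325],a[219:242,270:315],cv2.TM_CCOEFF_NORMED);print(cv2.minMaxLoc(r)[1],cv2.minMaxLoc(r)[3]);break
r=cv2.matchTemplate(b[225:285,295:375],a[228:275,305:365],cv2.TM_CCOEFF_NORMED);print('tape',cv2.minMaxLoc(r))
go(517.5,210,98)
E
```

```text
(np.int64(270), np.int64(315), np.float64(213.4857142857143), np.float64(213.58333333333334), np.float64(212.91666666666666)) (np.int64(269), np.int64(315), np.float64(207.11428571428573), np.float64(207.16666666666666), np.float64(206.25)) (np.int64(269), np.int64(315), np.float64(207.17142857142858), np.float64(207.25), np.float64(206.33333333333334))
[[290.98806839 206.63384998]
 [290.98259562 201.92901351]
 [290.9798398  199.55988113]
 [290.97707088 197.17950019]]
0.998346745967865 (8, 4)
tape (-0.014841856434941292, 0.9298945069313049, (0, 13), (10, 3))
pose [516.9 210.4  97.8] yaw -34.79 F [ 0.5 -0.4  0. ] w 17.8 t 11.7
shift [ 0.07  0.   -0.02  0.  ]
```

>>> play_rows(
  series=[
    [0,0,-0.1,0,1],
    [0,0,-0.1,0,1],
    [0,0,-0.1,0,1],
    [0,0,-0.1,0,1],
    [0,0,-0.1,0,1],
    [0,0,-0.1,0,1],
  ],
)

```text
clock: 12.3
eef_pos: [516.9, 210.4, 98.8]
tool_rot: [3.142, -0.0, -0.607]
force: [-0.0, -0.4, -0.6]
width: 17.7
```

```bash
python3 - <<'E'
from h import *
go(517.5,210,98); print(order.finish_job())
E
```

```text
pose [516.9 210.4  98.8] yaw -34.78 F [-0.  -0.4 -0.6] w 17.7 t 12.3
shift [0.07 0.   0.08 0.  ]
the job is handed in; nothing more can be done
None
```

I pushed the pot by its foot into the rails and onto the red ring. Then I gripped the knob, pulled until the seal let go, and handed the job in at 12.3 s with the lid held above the pot. No verdict was reported.

**Last checks:**
- **Pot:** before the lid was pulled it was within about 3 mm of the red ring's centre. The side pictures show no shift of the pot after the seal broke.
- **Lid height:** the arm's rise puts the lid about 16 mm above the rim. The picture suggests a little less, about 14.5 mm: it showed about 13.5 mm, and I then raised it 1 mm. Both are within the allowed 9.5 to 22 mm.
- **Lid hold:** it is level in the picture. The wrist reads about 0.6 N, which is just the lid's weight, so it should be clear of the pot.
- **Grip:** the fingers stand at 17.7 mm on the 20 mm knob and the opening stayed nearly steady, so I see no sign of slipping.
- **Tape:** the side pictures from before and after the lid was pulled show no shift. It also looked unmoved when the pot reached the ring.

**Disagreement:** the top camera put the three rings about 4% closer together than stated, probably from lens distortion. I judged the red ring's centre from the picture near the image middle, where that matters least.

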